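# Set the push-to-turn throttle valve to its second notch

## Task

On the hydraulic test bench, open the throttle valve (the one with the T-handle) to its second notch, about 130 degrees open: push the handle in against its spring, turn it anticlockwise past the first notch, and let it spring fully out so that it locks in the second. Do not turn it beyond the second notch, and leave the relief valve's handwheel and the things standing about as they are.

Things in the scene. Friction and masses are not known exactly. Their poses are not given: they have to be found in the camera images.
- throttle: throttle valve, fixed: steel block 120 x 90 x 60 mm on a foot plate 150 x 120 x 8 mm, with a round bonnet leaning 27 degrees from vertical towards the block's own -x side. Origin: centre of the underside, z up. The stem axis leaves the block at (20, 0, 50) mm in this frame and runs along (-0.454, 0, 0.891).
- throttle_ring (a point): centre of the gate ring in the open cup (114 mm across) on top of the bonnet. Ring 104 mm across, hole 74 mm, 10 mm thick: a wide opening (shut) and, anticlockwise seen from the handle, three 14 mm notches near 70, 130 and 190 deg of handle angle, all shifted together by the ring's trim, up to 14 deg either way: see or feel for the notch.
- throttle_grip (a point): centre of the T-bar on the stem axis. Steel bar 70 mm long (point x), 16 wide (point y), 22 high (point z, outwards along the stem). Under it a 14 mm round stem, 35 mm free height to the gate ring. The locking tooth, 8 mm wide, sticks out 49 mm from the axis on the +x side, level with the ring. At angle 0, point x is along the valve's own +x side.
- throttle_turn (a joint): angle of the T-handle, rad; 0 = shut, grows anticlockwise seen from the handle's end; range -0.05 to 3.4. It swings freely only inside the wide opening of the gate ring; beyond that it must be pushed in to turn.
- throttle_press (a joint): how far the T-handle is pushed in along the stem, m: 0 = sprung out, 0.0105 = bottom stop; spring 6 N rising to 15 N. From 0.007 the tooth clears the ring's underside and the handle can turn. Let go between notches it stays 0.006 in, held under the ring; at a notch it springs fully out and locks with about 4 deg of play each way.
- relief: relief valve, fixed, not to be used: the same block, leaning the same way, but with a round three-spoke handwheel 98 mm across, 108 mm along the stem axis. Origin: centre of the underside.
- relief_rim (a point): a point on the rim of the relief valve's handwheel, where one spoke meets it, 43 mm from the stem axis; leave the wheel as it is.
- piston_a: bystander: brass grooved piston, 42 mm across, 80 mm tall, standing between the valves; origin: centre of its underside.
- wrench: bystander: steel wrench 190 mm long lying flat near the robot's side of the bench.
- piston_b: bystander: brass piston like piston_a, standing farther back.

How it is judged:
By the outcome, as a careful person would: the job done as asked, in the order asked, and still so for the second after the job is handed in, with the robot touching nothing.
It also fails if it takes over 61 s, if anything falls off the work surface, if the arm or the gripper's body presses on something with over 40 N, if the wrist force passes 120 N, or if a joint passes its speed limit or range.

## Robot

A 6-joint arm with a two-finger parallel gripper is mounted at the origin on the work surface. World frame = base frame: x ahead of the robot, y to its left, z up, the work surface at z = 0. Lengths are in m, angles in rad, forces in N, time in s.
With the tool pointing down it reaches from about 0.15 to 0.775 m from the base axis. Payload 6.1 kg.
Tool frame: the origin (TCP) lies at the centre of the arm's flange, where the gripper is bolted on; the fingertips stand 173 mm ahead of it and the grasp point (between the pads) lies 155 mm ahead of it; z points along the fingers, y is the line along which they close (so a half turn about z gives the same grasp; the last joint's range is limited). The gripper opens to 85 mm and grips with 20 to 120 N. Pads are 22 mm wide; open, the fingers measure 114 mm over their backs; the gripper's body (76 mm by 85 mm) begins 54 mm behind the grasp point. The pads swing forward as they close: fully open they stand 13 mm farther back than shut.
Start: joints at [1.19, 0.126, -0.04, 1.405, 0, 1.571], TCP at [0.195, 0.487, 0.405] pointing down, gripper open.
Joint ranges: [-2.72, 2.72], [-0.95, 1.95], [-1.27, 1.35], [-1.78, 2.02], [-1.46, 1.47], [-3.14, 3.14]. Speed limits (rad/s): [2.39, 2.39, 3.01, 3.14, 3.14, 3.14].

## Interface

Orientations are given as a 3x3 rotation matrix whose columns are the frame's x, y, z axes.
In Python, from station import env, cams gives the robot as it stands.
- The arm moves only by the tool jog_arm, never from a script. Its argument "steps" is a list of rows, each a list of 7 numbers: the shift along the tool's x, y, z in mm, then the turn, a rotation vector about the tool's x, y, z in degrees, then the finger opening in mm, from 0 to 85.4. In form: [[tx, ty, tz, ax, ay, az, gripper], ...]. A call has 1 to 12 rows; each row shifts and turns the commanded pose from where the row before left it, along the tool's axes as they then stand; what a row does not reach is not made up. A row lasts 1/12 s, in which the tool goes at most 41.7 mm and 7.16 degrees, less where a joint would pass 70% of its speed; a pose out of reach is approached as far as the arm can. A call is refused whole if a number of a shift passes 41.7 or a number of a turn 7.16, either way. A call with a gripper value outside its range is refused whole. The fingers move at their own pace and stop on an object; the grip force is fixed at half the most. Time passes only in rows, so rows that do not move let the fingers close. It gives the time, the measured TCP pose, the force, the opening and the grip force at its end, in the units of the state.
- env.state(): the state, without advancing time (a new reading comes with each control period).
- cams.grab_frame(name): name is "scene" or "top" or "wrist"; returns the picture (480x640x3 uint8, red, green, blue); there is no depth.
- cams.calibration(name): a dict with "fov_y" (degrees; the focal length in pixels is half the picture's height over the tangent of half this angle, whatever the lens; pixels are square), "cx", "cy" (the principal point, pixels), "view" (4x4, takes a point from world to camera coordinates). Camera axes: x right, y down, z forward; pixel columns grow to the right and rows downward; lengths in m; the calibration is good to about 2 mm. A picture is of the moment at which its call begins: read the wrist's pose just before it. calibration takes no time and is no camera call; for the wrist camera it gives the pose at the moment of the call.
- env.finish_job(): hands the job in; it is judged then, once.
The state is a dict: "t": time; "joints": joint angles; "qd": joint speeds; "joint_efforts": joint torques, N m; "ee_pos": TCP position; "tool_rot": TCP orientation; "force": force on the tool from outside, world axes, zero at the start; "moment": the same for the moment, N m; "opening": finger opening in m; "finger_force": force on a finger pad.
Only numpy, scipy, OpenCV 4.12 (cv2) and the standard library are available. Lean on these libraries where they do the work, as an engineer would, in place of code of your own. Each camera call takes 0.05 s, during which the arm holds its last target. There are 200 camera calls.

## Working session

There is one attempt and no reset: what is moved stays moved. The work goes in short steps, Python scripts to look and compute and a tool call to move; the robot and the scene stay as the last step left them, time stands still between calls to the robot, and variables do not carry over. Pictures are saved under pics/ and viewed, at most 10 in all, crops included, and the job is handed in when it is done.

Besides the shell and the picture viewer there is one more tool, called after "Emit:" in YAML: its name, and indented under it one key for each argument. jog_arm: Moves the arm, as the interface text tells. Its arguments: {"type":"object","properties":{"steps":{"type":"array"}},"required":["steps"]}

```bash
mkdir -p pics; ls; python3 - <<'E'
from station import env,cams
import cv2,numpy as np
for n in("scene","top"):
    f=cams.grab_frame(n); cv2.imwrite(f"pics/{n}0.png",f[:,:,::-1]); c=cams.calibration(n); print(n,c["fov_y"],c["cx"],c["cy"],np.round(c["view"],3).tolist(),c.keys())
s=env.state();print(s["t"],s["ee_pos"],s["tool_rot"],s["force"],s["opening"])
E
```

```text
pics
scene 55.031537920621666 314.9545628274749 236.18599117490214 [[-0.881, 0.474, 0.01, 0.506], [0.39, 0.737, -0.552, -0.165], [-0.269, -0.482, -0.834, 0.917], [0.0, 0.0, 0.0, 1.0]] dict_keys(['fov_y', 'cx', 'cy', 'view'])
top 45.54419992200647 319.6085357555163 228.0612431643483 [[0.025, -1.0, 0.008, -0.022], [-0.995, -0.026, -0.096, 0.598], [0.096, -0.006, -0.995, 1.018], [0.0, 0.0, 0.0, 1.0]] dict_keys(['fov_y', 'cx', 'cy', 'view'])
0.1 [0.19507216 0.4872977  0.4039855 ] [[-9.28371922e-01  3.71652066e-01 -5.62201627e-04]
 [ 3.71652491e-01  9.28370924e-01 -1.36146814e-03]
 [ 1.59391971e-05 -1.47289243e-03 -9.99998915e-01]] [-0.21687106  0.20401506 -0.32602307] 0.08541639446249469
```

View pics/scene0.png

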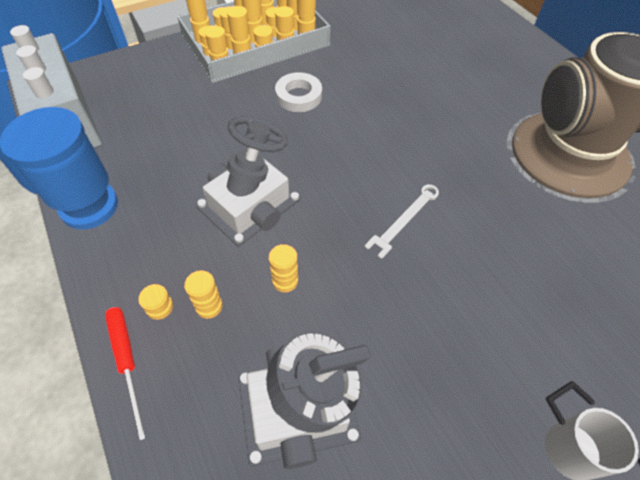

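View pics/top0.png

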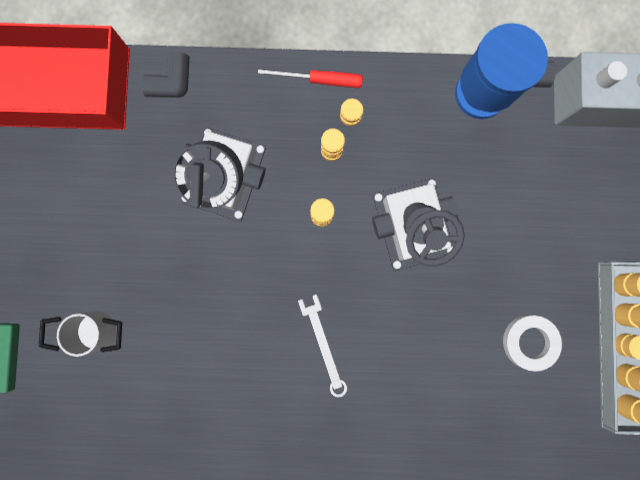

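The scene view shows the throttle at about (305,400) with its T-bar. The top view has it at (215,175), with foot bolts at (208,132), (260,149) and (238,214). I'll measure the bolts and enlarge both views.

```bash
cat > h.py <<'E'
import numpy as np,cv2
from station import env,cams
def K(c): 
    f=240/np.tan(np.radians(c["fov_y"]/2)); return f
def ray(c,uv):
    V=np.array(c["view"]);R=V[:3,:3];o=-R.T@V[:3,3]
    d=R.T@np.array([(uv[0]-c["cx"])/K(c),(uv[1]-c["cy"])/K(c),1]);return o,d/np.linalg.norm(d)
def onz(c,uv,z):
    o,d=ray(c,uv);return o+d*(z-o[2])/d[2]
def proj(c,p):
    V=np.array(c["view"]);q=V[:3,:3]@np.asarray(p)+V[:3,3];return np.array([c["cx"]+K(c)*q[0]/q[2],c["cy"]+K(c)*q[1]/q[2]])
def tri(c1,u1,c2,u2):
    o,d=ray(c1,u1);p,e=ray(c2,u2)
    st=np.linalg.lstsq(np.stack([d,-e],1),p-o,rcond=None)[0]
    a=o+d*st[0];b=p+e*st[1];return (a+b)/2,np.linalg.norm(a-b)
E
python3 - <<'E'
from h import *
t=cams.calibration("top");s=cams.calibration("scene")
for z in(.008,.014):
    print("top",[np.round(onz(t,u,z),4).tolist() for u in[(208,132),(260,149),(238,214)]])
    print("scn",[np.round(onz(s,u,z),4).tolist() for u in[(244,378),(256,457),(352,434)]])
a=cv2.imread("pics/top0.png")[115:235,160:280];b=cv2.imread("pics/scene0.png")[320:475,225:380]
cv2.imwrite("pics/crop.png",np.hstack([cv2.resize(a,(400,400),interpolation=3),cv2.resize(b,(400,400),interpolation=3)]))
print(proj(t,env.state()["ee_pos"]),proj(s,[0,0,0]))
E
```

```text
top [[0.7776, 0.2091, 0.008], [0.7475, 0.1095, 0.008], [0.6227, 0.1462, 0.008]]
scn [[0.7475, 0.1081, 0.008], [0.7746, 0.2099, 0.008], [0.6499, 0.245, 0.008]]
top [[0.776, 0.2079, 0.014], [0.7461, 0.1089, 0.014], [0.622, 0.1454, 0.014]]
scn [[0.7476, 0.1101, 0.014], [0.7745, 0.2109, 0.014], [0.6508, 0.2457, 0.014]]
[-133.95486297  546.88962897] [569.14949864 153.43619295]
```

View pics/crop.png

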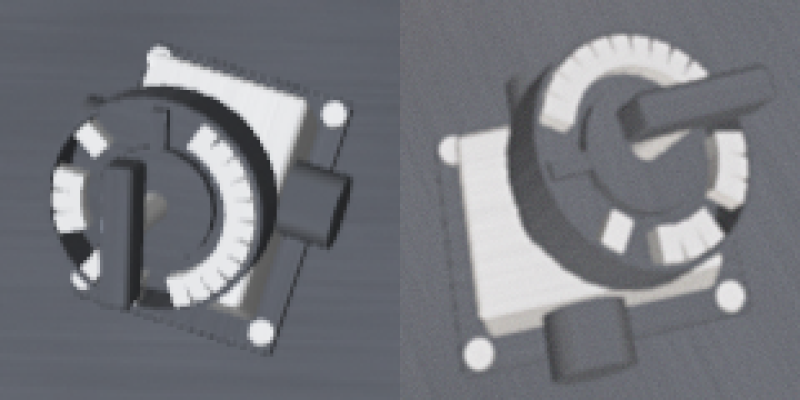

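The crop shows the bar on top, running roughly along world x. In the ring, the wide opening is up, with the tooth visible there, and the notches run anticlockwise down the left. The bolts form a 104 x 130 mm rectangle, which matches the foot plate. Next: triangulate the bar and the ring.

```bash
cat >> h.py <<'E'
o=np.array([.6995,.1773,0]); yaw=np.arctan2(-.0367-.0357,.1248+.1268) # mean of B-C, A-D
yaw=np.arctan2(.109-.146+.209-.245,.7475-.6227+.7765-.650)
vx=np.array([np.cos(yaw),np.sin(yaw),0]);vy=np.array([-vx[1],vx[0],0]);zz=np.array([0,0,1.])
a=-.454*vx+.891*zz; base=o+.02*vx+.05*zz; ex=np.cross(vy,a) # ex: angle-0 direction in ring plane
E
python3 - <<'E'
from h import *
t=cams.calibration("top");s=cams.calibration("scene")
T=lambda u,v:(160+u*.3,115+v*.3)
S=lambda u,v:(225+(u-400)*155/400,320+v*155/400)
print("yaw",np.degrees(yaw),a,ex)
P=[]
for u,v in[((117,162),(631,120)),((115,305),(767,80))]:
    p,e=tri(t,T(*u),s,S(*v));d=p-base;P.append(p)
    print(p,e,"axis",d@a,"ex",d@ex,"vy",d@vy)
d=P[0]-P[1];print(np.linalg.norm(d),np.degrees(np.arctan2(d@vy,d@ex)), np.array(P).mean(0))
# ring plane: try heights; angles of features in top/scene crops
for h in(.055,.06,.065,.07,.075):
    c=base+a*h
    for cal,M,pts in((t,T,[(190,145),(105,130),(275,200),(55,200),(175,305)]),(s,S,[(580,130),(545,125),(630,38),(745,150),(665,265)])):
        r=[]
        for q in pts:
            oo,dd=ray(cal,M(*q));p=oo+dd*((c-oo)@a)/(dd@a)-c;r.append((round(np.hypot(p@ex,p@vy)*1e3),round(np.degrees(np.arctan2(p@vy,p@ex)))))
        print(h,r)
E
```

```text
yaw -16.198023809709927 [-0.4359777   0.12664692  0.891     ] [ 0.85563025 -0.24855156  0.454     ]
[0.67932979 0.19105871 0.18865768] 0.0009877312187044445 axis 0.14316025296530255 ex 0.02445259645245002 vy 0.007585890073342336
[0.61451117 0.19537523 0.16115842] 0.0009186070021197344 axis 0.14746455855275925 ex -0.044565713885577556 vy -0.006350605156747216
0.07054285544270565 11.415923788254947 [0.64692048 0.19321697 0.17490805]
0.055 [(14, -12), (43, 79), (52, -91), (71, 122), (75, -169)]
0.055 [(21, -89), (30, -52), (78, -120), (92, -176), (54, 124)]
0.06 [(16, -15), (42, 77), (53, -89), (69, 121), (73, -168)]
0.06 [(19, -80), (31, -46), (75, -118), (88, -177), (54, 120)]
0.065 [(18, -17), (41, 74), (54, -87), (66, 120), (71, -167)]
0.065 [(18, -71), (31, -40), (71, -117), (84, -178), (53, 117)]
0.07 [(20, -19), (40, 71), (55, -85), (64, 119), (69, -166)]
0.07 [(18, -60), (32, -35), (68, -115), (81, -179), (53, 113)]
0.075 [(22, -21), (39, 68), (56, -84), (62, 119), (68, -164)]
0.075 [(18, -50), (33, -30), (64, -114), (77, 180), (53, 110)]
```

```bash
cat >> h.py <<'E'
from scipy.spatial.transform import Rotation as Ro
def target(c,ang,dist,sgn=-1):
    x=sgn*(ex*np.cos(np.radians(ang))+vy*np.sin(np.radians(ang)));z=-a;y=np.cross(z,x)
    return c+a*dist,np.stack([x,y,z],1)
def move(p,R):
    s=env.state();Rc=np.array(s["tool_rot"]);
    rv=np.degrees(Ro.from_matrix(Rc.T@R).as_rotvec())
    print("t",s["t"],"shift tool before turn",np.round(Rc.T@(p-s["ee_pos"])*1e3,1),"after turn",np.round(R.T@(p-s["ee_pos"])*1e3,1),"turn",np.round(rv,2),np.linalg.norm(rv),"j",np.round(s["joints"],2),"F",np.round(s["force"],1))
E
python3 - <<'E'
from h import *
move(*target(np.array([.652,.192,.165]),11,.275))
E
```

```text
t 0.1 shift tool before turn [-409.7 -116.6   -5.9] after turn [-319.5 -221.1  174.5] turn [  1.19 -27.08 -16.29] 31.621970832144463 j [ 1.19  0.13 -0.04  1.41  0.    1.57] F [-0.2  0.2 -0.3]
```

Emit:
jog_arm:
  steps:
    - [-29,-8.3,0,0,0,0,85]
    - [-29,-8.3,0,0,0,0,85]
    - [-29,-8.3,0,0,0,0,85]
    - [-29,-8.3,0,0,0,0,85]
    - [-29,-8.3,0,0,0,0,85]
    - [-29,-8.3,0,0,0,0,85]
    - [-29,-8.3,0,0,0,0,85]
    - [-29,-8.3,0,0,0,0,85]
    - [-29,-8.3,0,0,0,0,85]
    - [-29,-8.3,0,0,0,0,85]
    - [-29,-8.3,0,0,0,0,85]
    - [-29,-8.3,0,0,0,0,85]

```text
t: 1.1
ee_pos: [0.4821, 0.2644, 0.4043]
tool_rot: [[-0.928, 0.372, -0.001], [0.372, 0.928, -0.0], [0.001, -0.001, -1.0]]
force: [-0.0, 1.2, -0.2]
opening: 0.0852
finger_force: 0.0
```

Emit:
jog_arm:
  steps:
    - [0,0,0,0.2,-5.4,-3.26,85]
    - [0,0,0,0.2,-5.4,-3.26,85]
    - [0,0,0,0.2,-5.4,-3.26,85]
    - [0,0,0,0.2,-5.4,-3.26,85]
    - [0,0,0,0.2,-5.4,-3.26,85]
    - [0,0,0,0,0,0,85]

```text
t: 1.6
ee_pos: [0.4802, 0.2654, 0.4043]
tool_rot: [[-0.892, 0.108, 0.439], [0.06, 0.991, -0.122], [-0.448, -0.082, -0.89]]
force: [-1.0, 0.2, 0.2]
opening: 0.0848
finger_force: 0.0
```

```bash
python3 - <<'E'
from h import *
move(*target(np.array([.652,.192,.165]),11,.275))
c=cams.calibration("wrist");f=cams.grab_frame("wrist");cv2.imwrite("pics/w1.png",f[:,:,::-1]);print(c)
np.save("w1v.npy",c["view"])
E
```

```text
t 1.6 shift tool before turn [-51.2 -33.1  22.4] after turn [-51.3 -32.9  22.4] turn [0.3  0.15 0.02] 0.3341518126531604 j [ 0.58  0.01 -0.21  1.02 -0.35  0.61] F [-1.   0.2  0.2]
{'fov_y': 59.790476241552945, 'cx': 321.0799238060414, 'cy': 242.7780174327842, 'view': array([[ 0.1083602 ,  0.99082344, -0.0807897 , -0.28233214],
       [ 0.73371864, -0.02487816,  0.67899782, -0.54301104],
       [ 0.67075705, -0.13285325, -0.72968143, -0.00158833],
       [ 0.        ,  0.        ,  0.        ,  1.        ]])}
```

View pics/w1.png

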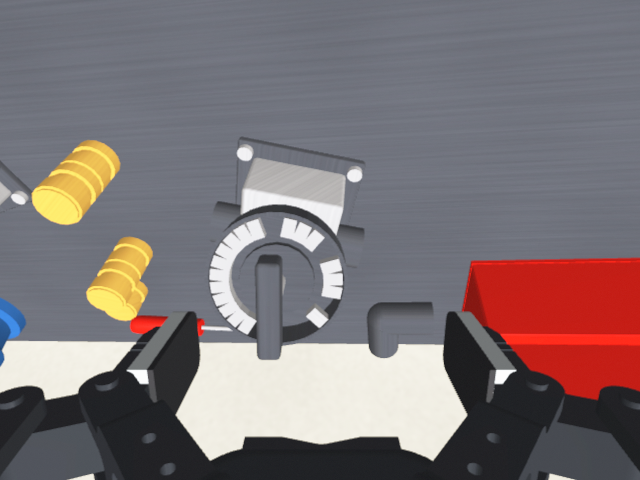

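The wrist view shows the ring centred near (276,277). Its wide opening is at the bottom, and the notches are seen on the right near (327,300), at upper right near (330,252), and at the top near (272,222). The bar spans x 257–282, y 256–358. I'll zoom in.

```bash
python3 - <<'E'
from h import *
b=cv2.imread("pics/w1.png")[195:370,195:365]
b=cv2.resize(b,None,fx=3.4,fy=3.4,interpolation=2);b=np.clip(b.astype(float)*1.3+10,0,255).astype(np.uint8);cv2.imwrite("pics/w1c.png",b)
c=cams.calibration("wrist")
print([onz(c,u,.012).round(4) for u in((245,152),(354,174))])
E
```

```text
[array([0.6171, 0.1477, 0.012 ]), array([0.6468, 0.2463, 0.012 ])]
```

View pics/w1c.png

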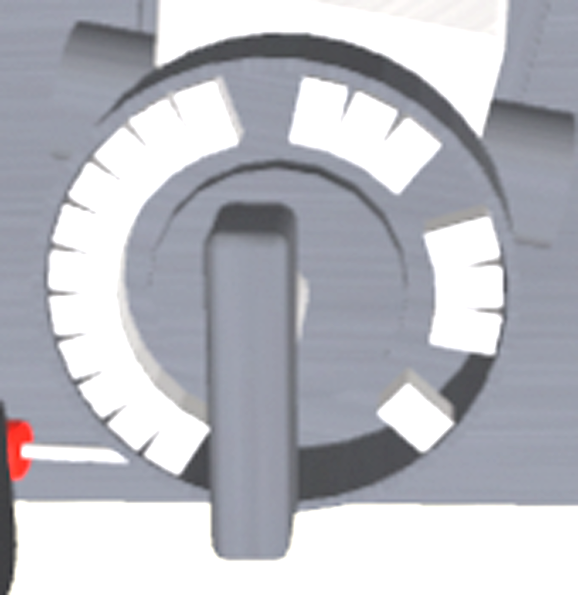

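```bash
python3 - <<'E'
from h import *
from scipy.optimize import least_squares
t=cams.calibration("top");s=cams.calibration("scene");w=cams.calibration("wrist")
T=lambda u,v:(160+u*.3,115+v*.3)
S=lambda u,v:(225+(u-400)*155/400,320+v*155/400)
W=lambda u,v:(195+u/3.4,195+v/3.4)
def ml(obs):
    r=least_squares(lambda p:np.concatenate([proj(c,p)-u for c,u in obs]),[.65,.19,.17]);return r.x,r.fun
E=[]
for wu,tu,su in(((252,555),(117,162),(631,120)),((254,237),(116,303),(767,80))):
    p,f=ml([(w,W(*wu)),(t,T(*tu)),(s,S(*su))]);E.append(p);d=p-base
    print(p.round(4),f.round(1),(np.array([d@a,d@ex,d@vy])*1e3).round(1))
d=E[0]-E[1];print("len",np.linalg.norm(d),"ang",np.degrees(np.arctan2(d@vy,d@ex)),"tilt",np.degrees(np.arcsin(d@a/np.linalg.norm(d))))
m=np.mean(E,0);print("bar centre",m-.011*a)
C=[(170,95),(217,78),(303,77),(348,88),(440,143),(488,212),(505,265),(498,355),(425,452),(180,475),(103,425),(57,345),(47,285),(60,205)]
edges={"n3":[(240,132),(290,140),(222,80),(303,77)],"n2":[(403,192),(424,235),(440,143),(488,212)],"n1":[(432,343),(407,375),(497,355),(450,415)],"wide":[(378,412),(425,452),(180,475)]}
for h in(.07,.075,.08,.085,.09,.095):
    c=base+a*h
    def pl(q):
        oo,dd=ray(w,W(*q));p=oo+dd*((c-oo)@a)/(dd@a)-c;return np.array([p@ex,p@vy])*1e3
    P=np.array([pl(q) for q in C])
    r=least_squares(lambda k:np.hypot(*(P-k[:2]).T)-k[2],[0,0,50])
    print(h,r.x.round(1),"rms",np.sqrt(np.mean(r.fun**2)).round(2),{k:[(lambda z:(int(np.hypot(*z)),round(np.degrees(np.arctan2(z[1],z[0])))))(pl(q)-r.x[:2]) for q in v] for k,v in edges.items()})
E
```

```text
[0.6793 0.1899 0.1889] [ 1.   0.   0.9 -0.2  0.  -1. ] [143.3  24.8   6.5]
[0.6151 0.1967 0.1608] [-1.1 -0.  -1.3  0.5 -0.2  1.3] [147.1 -44.6  -4.9]
len 0.07039042484795295 ang 9.326068961748238 tilt -3.108453834436644
bar centre [0.65196358 0.19194791 0.1650871 ]
0.07 [-2.2 -0.6 56.9] rms 0.44 {'n3': [(43, -159), (40, -175), (56, -158), (56, -177)], 'n2': [(41, 142), (40, 125), (56, 145), (56, 124)], 'n1': [(40, 83), (38, 67), (57, 85), (54, 64)], 'wide': [(40, 49), (56, 52), (55, -17)]}
0.075 [-4.2 -0.4 56.1] rms 0.43 {'n3': [(42, -159), (40, -175), (55, -158), (55, -177)], 'n2': [(41, 142), (39, 125), (55, 145), (56, 124)], 'n1': [(40, 83), (38, 67), (56, 85), (53, 64)], 'wide': [(39, 49), (55, 52), (55, -17)]}
0.08 [-6.3 -0.3 55.2] rms 0.43 {'n3': [(41, -159), (39, -175), (54, -158), (54, -177)], 'n2': [(40, 142), (38, 125), (55, 145), (55, 124)], 'n1': [(39, 83), (37, 67), (55, 85), (52, 64)], 'wide': [(39, 49), (54, 52), (54, -17)]}
0.085 [-8.3 -0.1 54.4] rms 0.42 {'n3': [(41, -159), (38, -175), (53, -158), (53, -177)], 'n2': [(39, 142), (38, 125), (54, 145), (54, 124)], 'n1': [(38, 83), (37, 67), (54, 85), (51, 64)], 'wide': [(38, 49), (54, 52), (53, -17)]}
0.09 [-10.3   0.1  53.5] rms 0.41 {'n3': [(40, -159), (38, -175), (53, -158), (53, -177)], 'n2': [(39, 142), (37, 125), (53, 145), (53, 124)], 'n1': [(38, 83), (36, 67), (53, 85), (50, 64)], 'wide': [(37, 49), (53, 52), (52, -17)]}
0.095 [-12.4   0.2  52.6] rms 0.41 {'n3': [(39, -159), (37, -175), (52, -158), (52, -177)], 'n2': [(38, 142), (37, 125), (52, 145), (52, 124)], 'n1': [(37, 83), (35, 67), (53, 85), (50, 64)], 'wide': [(37, 49), (52, 52), (51, -17)]}
```

Emit:
jog_arm:
  steps:
    - [-17,-11,7.5,0.1,0.05,0,85]
    - [-17,-11,7.5,0.1,0.05,0,85]
    - [-17,-11,7.5,0.1,0.05,0,85]
    - [0,0,20,0,0,0,85]
    - [0,0,20,0,0,0,85]
    - [0,0,20,0,0,0,85]
    - [0,0,0,0,0,0,85]

```text
t: 2.23
ee_pos: [0.5592, 0.2184, 0.3517]
tool_rot: [[-0.898, 0.114, 0.425], [0.064, 0.989, -0.13], [-0.435, -0.089, -0.896]]
force: [-0.7, -0.1, -1.0]
opening: 0.085
finger_force: 0.0
```

```bash
python3 - <<'E'
from h import *
move(*target(np.array([.652,.192,.165]),10,.155))
c=cams.calibration("wrist");f=cams.grab_frame("wrist");cv2.imwrite("pics/w2.png",f[:,:,::-1])
p=np.array([.652,.192,.165]);bx=ex*np.cos(.174)+vy*np.sin(.174)
print([proj(c,p+.011*a+k*.035*bx).round(0) for k in(-1,0,1)])
E
```

```text
t 2.2333 shift tool before turn [-1.9  0.5 55.1] after turn [-1.2  0.3 55.2] turn [-0.22 -0.69  0.89] 1.1482309827405182 j [ 0.43  0.1  -0.23  0.88 -0.3   0.47] F [-0.7 -0.1 -1. ]
[array([324., 222.]), array([323., 300.]), array([322., 371.])]
```

View pics/w2.png

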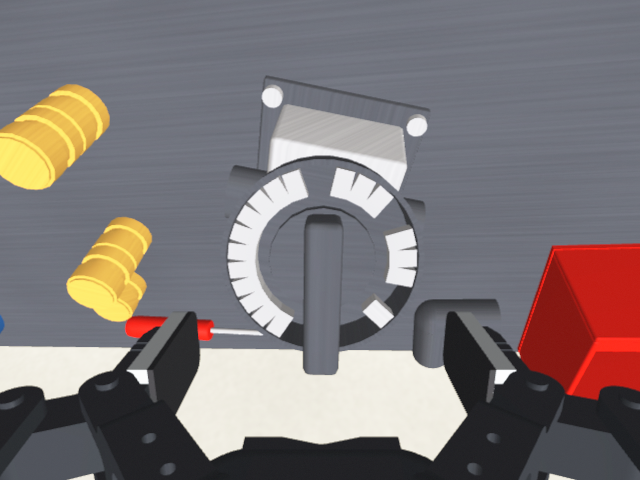

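The bar appears at (323,226)–(321,373), where predicted and centred between the fingers. I'll advance and grip.

Emit:
jog_arm:
  steps:
    - [-0.5,0,14,0,-0.3,0,85]
    - [-0.5,0,14,0,-0.3,0,85]
    - [0,0,14,0,0,0,85]
    - [0,0,13,0,0,0,85]
    - [0,0,0,0,0,0,40]
    - [0,0,0,0,0,0,40]
    - [0,0,0,0,0,0,30]

```text
t: 2.87
ee_pos: [0.584, 0.2126, 0.3096]
tool_rot: [[-0.889, 0.112, 0.443], [0.062, 0.99, -0.127], [-0.453, -0.086, -0.887]]
force: [0.9, 0.1, 0.5]
opening: 0.051
finger_force: 0.0
```

Emit:
jog_arm:
  steps:
    - [0,0,0,0,0,0,0]
    - [0,0,0,0,0,0,0]
    - [0,0,0,0,0,0,0]
    - [0,0,0,0,0,0,0]
    - [0,0,0,0,0,0,0]
    - [0,0,0,0,0,0,0]

```text
t: 3.37
ee_pos: [0.5839, 0.212, 0.3091]
tool_rot: [[-0.889, 0.113, 0.444], [0.061, 0.99, -0.128], [-0.454, -0.087, -0.887]]
force: [-2.8, -2.4, 4.6]
opening: 0.0152
finger_force: 61.0
```

```bash
cat >> h.py <<'E'
def rep():
    s=env.state();R=np.array(s["tool_rot"]);x=-R[:,0];c=np.array(s["ee_pos"])+.155*R[:,2]
    d=c-base
    print("t",round(s["t"],2),"F_tool",(R.T@s["force"]).round(1),"M_tool",(R.T@s["moment"]).round(2),"open",round(s["opening"]*1e3,1),"ff",np.round(s["finger_force"],1),"ang",np.degrees(np.arctan2(x@vy,x@ex)).round(1),"axis/ex/vy mm",(np.array([d@a,d@ex,d@vy])*1e3).round(1),"tilt",(R[:,2]@ex).round(4),(R[:,2]@vy).round(4),"j6",round(s["joints"][5],2))
E
python3 -c "from h import *;rep()"
```

```text
t 3.37 F_tool [ 0.2 -3.1 -5. ] M_tool [ 0.57  0.44 -0.07] open 15.2 ff 61.0 ang 10.9 axis/ex/vy mm [139.7  -6.3   1.2] tilt 0.009 0.0006 j6 0.44
```

Emit:
jog_arm:
  steps:
    - [0,0,3,0,0,0,0]
    - [0,0,3,0,0,0,0]
    - [0,0,2.5,0,0,0,0]
    - [0,0,0,0,0,0,0]
    - [0,0,0,0,0,0,0]

```text
t: 3.78
ee_pos: [0.5875, 0.2109, 0.302]
tool_rot: [[-0.889, 0.113, 0.444], [0.061, 0.99, -0.128], [-0.454, -0.087, -0.887]]
force: [-6.7, -2.5, 10.8]
opening: 0.0153
finger_force: 61.9
```

```bash
python3 -c "from h import *;rep()"
```

```text
t 3.78 F_tool [  0.9  -4.2 -12.2] M_tool [ 0.69  0.84 -0.03] open 15.3 ff 61.9 ang 10.9 axis/ex/vy mm [131.7  -6.2   1.2] tilt 0.0091 0.0009 j6 0.44
```

Emit:
jog_arm:
  steps:
    - [0,0,1.6,0,0,0,0]
    - [0,0,0,0,0,-5,0]
    - [0,0,0,0,0,-5,0]
    - [0,0,0,0,0,-5,0]
    - [0,0,0,0,0,-5,0]
    - [0,0,0,0,0,-5,0]
    - [0,0,0,0,0,0,0]

```text
t: 4.37
ee_pos: [0.588, 0.2118, 0.3008]
tool_rot: [[-0.852, -0.279, 0.444], [-0.367, 0.922, -0.125], [-0.374, -0.269, -0.887]]
force: [-8.0, 1.4, 9.8]
opening: 0.0151
finger_force: 62.0
```

```bash
python3 -c "from h import *;rep()"
```

```text
t 4.37 F_tool [  2.7   0.9 -12.4] M_tool [-0.7   1.   -0.08] open 15.1 ff 62.0 ang 36.2 axis/ex/vy mm [130.5  -6.8   2.6] tilt 0.0077 0.0042 j6 -0.0
```

Emit:
jog_arm:
  steps:
    - [0,0,1,0,0,0,0]
    - [0,0,0,0,0,-5,0]
    - [0,0,0,0,0,-5,0]
    - [0,0,0,0,0,-5,0]
    - [0,0,0,0,0,-5,0]
    - [0,0,0,0,0,0,0]

```text
t: 4.87
ee_pos: [0.588, 0.2123, 0.2996]
tool_rot: [[-0.704, -0.555, 0.443], [-0.661, 0.741, -0.122], [-0.26, -0.379, -0.888]]
force: [-9.3, 5.2, 9.8]
opening: 0.0153
finger_force: 62.2
```

```bash
python3 -c "from h import *;rep()"
```

```text
t 4.87 F_tool [  0.6   5.3 -13.4] M_tool [-1.85  0.56 -0.  ] open 15.3 ff 62.2 ang 56.2 axis/ex/vy mm [129.5  -7.7   3.4] tilt 0.0059 0.006 j6 -0.35
```

Emit:
jog_arm:
  steps:
    - [0,1,0,0,0,-5,0]
    - [0,0.5,0,0,0,-5,0]
    - [0,0,0,0,0,-5,0]
    - [0,0,0,0,0,-5,0]
    - [0,0,0,0,0,-5,0]
    - [0,0,0,0,0,-5,0]
    - [0,0,0,0,0,0,0]

```text
t: 5.45
ee_pos: [0.5867, 0.2134, 0.2987]
tool_rot: [[-0.332, -0.834, 0.441], [-0.943, 0.311, -0.122], [-0.035, -0.457, -0.889]]
force: [-13.0, 5.4, 9.4]
opening: 0.0153
finger_force: 62.6
```

```bash
python3 -c "from h import *;rep()"
```

```text
t 5.45 F_tool [ -1.1   8.2 -14.8] M_tool [-2.38 -0.27 -0.1 ] open 15.3 ff 62.6 ang 86.2 axis/ex/vy mm [129.4  -9.7   4.1] tilt 0.0045 0.0059 j6 -0.88
```

Emit:
jog_arm:
  steps:
    - [0,1,0,0,0,-5,0]
    - [0,1,0,0,0,-5,0]
    - [0,0.5,0,0,0,-5,0]
    - [0,0,0,0,0,-5,0]
    - [0,0,0,0,0,-5,0]
    - [0,0,0,0,0,-5,0]
    - [0,0,0,0,0,0,0]

```text
t: 6.03
ee_pos: [0.5846, 0.2137, 0.2976]
tool_rot: [[0.129, -0.888, 0.442], [-0.972, -0.202, -0.123], [0.199, -0.413, -0.889]]
force: [-12.1, 4.3, 11.0]
opening: 0.0152
finger_force: 62.7
```

```bash
python3 -c "from h import *;rep()"
```

```text
t 6.03 F_tool [ -3.5   5.3 -15.7] M_tool [-2.08 -1.13 -0.04] open 15.2 ff 62.7 ang 116.2 axis/ex/vy mm [129.5 -12.    3.7] tilt 0.0049 0.0049 j6 -1.4
```

Emit:
jog_arm:
  steps:
    - [0,0.5,0,0,0,-5,0]
    - [0,0,0,0,0,-5,0]
    - [0,0,0,0,0,-4,0]
    - [0,0,0,0,0,-3,0]
    - [0,0,-2,0,0,0,0]
    - [0,0,-2,0,0,0,0]
    - [0,0,-1,0,0,0,0]
    - [0,0,0,0,0,0,0]

```text
t: 6.7
ee_pos: [0.5818, 0.214, 0.301]
tool_rot: [[0.38, -0.813, 0.44], [-0.872, -0.474, -0.124], [0.31, -0.337, -0.889]]
force: [-8.8, 3.5, 5.8]
opening: 0.0152
finger_force: 61.8
```

```bash
python3 -c "from h import *;rep()"
```

```text
t 6.7 F_tool [-4.5  3.5 -9.4] M_tool [-1.58 -1.52 -0.01] open 15.2 ff 61.8 ang 133.0 axis/ex/vy mm [133.7 -13.1   3. ] tilt 0.004 0.0037 j6 -1.69
```

Emit:
jog_arm:
  steps:
    - [0,0,-2,0,0,0,0]
    - [0,0,-2,0,0,0,0]
    - [0,0,-1,0,0,0,0]
    - [0,0,0,0,0,0,0]

```text
t: 7.03
ee_pos: [0.5798, 0.2146, 0.305]
tool_rot: [[0.38, -0.814, 0.44], [-0.872, -0.474, -0.124], [0.31, -0.337, -0.889]]
force: [-7.1, 2.5, 3.6]
opening: 0.0151
finger_force: 61.3
```

```bash
python3 -c "from h import *;rep()"
```

```text
t 7.03 F_tool [-3.8  3.4 -6.7] M_tool [-1.31 -1.47 -0.01] open 15.1 ff 61.3 ang 133.0 axis/ex/vy mm [138.2 -13.1   2.9] tilt 0.0038 0.0035 j6 -1.68
```

Emit:
jog_arm:
  steps:
    - [0,0,-1.5,0,0,0,0]
    - [0,0,-0.5,0,0,0,0]
    - [0,0,0,0,0,0,0]
    - [0,0,0,0,0,0,0]

```text
t: 7.37
ee_pos: [0.579, 0.2148, 0.3065]
tool_rot: [[0.38, -0.814, 0.44], [-0.872, -0.474, -0.124], [0.31, -0.336, -0.889]]
force: [-6.0, 3.1, 2.9]
opening: 0.015
finger_force: 61.0
```

```bash
python3 -c "from h import *;rep()"
```

```text
t 7.37 F_tool [-4.1  2.4 -5.6] M_tool [-1.16 -1.42 -0.05] open 15.0 ff 61.0 ang 133.0 axis/ex/vy mm [139.9 -13.2   2.9] tilt 0.0037 0.0033 j6 -1.68
```

Nearly out, at 139.9 mm against 139.7 mm at the start. I'll open the fingers and back off along the stem.

Emit:
jog_arm:
  steps:
    - [0,0,-1,0,0,0,0]
    - [0,0,0,0,0,0,0]
    - [0,0,0,0,0,0,40]
    - [0,0,0,0,0,0,70]
    - [0,0,0,0,0,0,70]
    - [0,0,0,0,0,0,70]
    - [0,0,0,0,0,0,70]
    - [0,0,-15,0,0,0,70]
    - [0,0,-20,0,0,0,70]
    - [0,0,-20,0,0,0,70]
    - [0,0,-20,0,0,0,70]
    - [0,0,0,0,0,0,70]

```text
t: 8.37
ee_pos: [0.5463, 0.2242, 0.379]
tool_rot: [[0.375, -0.812, 0.448], [-0.872, -0.472, -0.125], [0.313, -0.344, -0.885]]
force: [0.5, 0.9, 0.6]
opening: 0.0702
finger_force: 0.0
```

```bash
python3 - <<'E'
from h import *
rep()
f=cams.grab_frame("wrist")[:,:,::-1];g=cams.grab_frame("top")[:,:,::-1][90:260,130:300];h=cams.grab_frame("scene")[:,:,::-1][310:480,210:390]
r=lambda i:cv2.resize(i,(400,400),interpolation=2)
cv2.imwrite("pics/e1.png",f);cv2.imwrite("pics/e2.png",np.hstack([r(g),r(h)]))
E
```

```text
t 8.37 F_tool [-0.5 -1.  -0.4] M_tool [-0.21 -0.29  0.05] open 70.2 ff 0.0 ang 132.8 axis/ex/vy mm [220.   -9.3   3. ] tilt 0.0125 0.0047 j6 -1.64
```

View pics/e1.png

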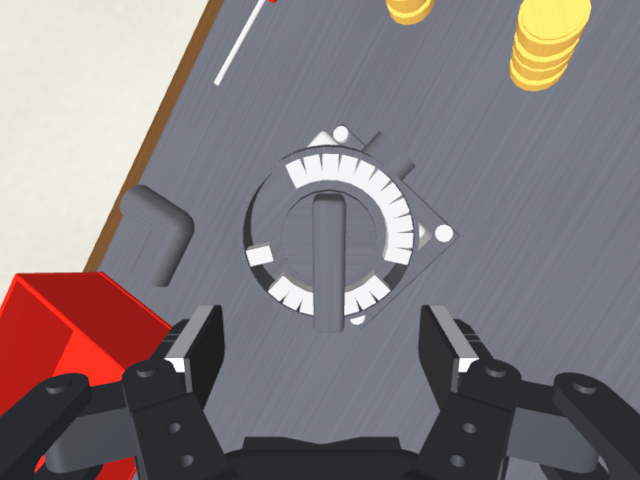

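View pics/e2.png

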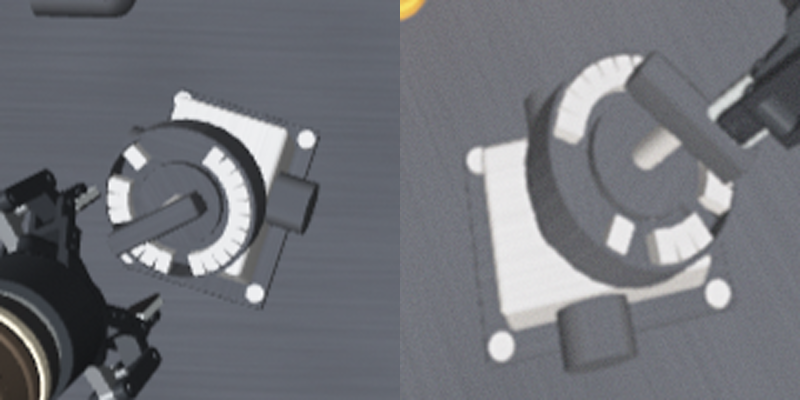

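The wrist view shows the bar at (328,195)–(328,330), its +x end over the gap between the segments at (290,295) and (367,293). That gap is the second notch, and the first notch at (266,272) has been passed. During release the force fell smoothly over the full 10.4 mm of travel, so the handle sprang fully out. The gripper is clear, so I'm handing in.

```bash
python3 -c "from station import env;print(env.finish_job())"
```

```text
the job is handed in; nothing more can be done
None
```

I turned the throttle's T-handle to its second notch (about 133° by the tool angle), let it spring out, backed the gripper clear, and handed the job in after about 8.5 s; the arm never went near the relief valve or the loose items.

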